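Stand up the fallen metering syringe and draw its plunger to the red band

TASK

The bench metering syringe has been knocked over: stand it back upright on its square steel foot, with the plunger resting fully home. Then take the plunger by its black knob and draw it straight up, without jamming it in the bore or pulling the foot off the bench, until the whole red band on the rod has just come out of the collar, and finish still holding it there so that a colleague can fit the stop clip under the knob. Leave the beaker, sample pot, stopper and timer where they are.

Things in the scene. Friction and masses are not known exactly. Their poses are not given: they have to be found in the camera images.
- syringe: Metering syringe less its plunger, 0.6 kg, loose. Origin: centre of the underside of its square steel foot (56 x 56 x 20 mm); z runs from foot to collar (up when standing). Starts lying on the foot's +x face and the collar's rim, collar pointing roughly to the robot's left. Most weight is in the foot: it can be tipped up about the foot's lower edge. A hose barb stands 20 mm out of the foot's -x face
- barrel (a point): On the axis of the syringe's clear round barrel, 75 mm from the foot's underside. The barrel is 34 mm in diameter and free to grasp from 28 to 98 mm above the foot's underside; above it sits the knurled collar, 46 mm in diameter, up to 112 mm
- collar_top (a point): Centre of the collar's upper face, 112 mm from the foot's underside, where the bore opens. The bore is 21.4 mm wide and 92 mm deep; its floor is the foot's top, 20 mm from the underside
- plunger: Plunger, 80 g, loose in the bore: steel rod 20 mm in diameter with a black knob 28 mm in diameter, 106 to 132 mm above its origin. Origin: centre of the lower end; z points to the knob. Home, the origin is 20 mm above the syringe's and 14 mm of rod show between collar and knob. No spring or stop: upright it drops home if let go, and it comes right out if pulled too far
- knob (a point): Middle of the black knob, on the plunger's axis, 118.5 mm above the plunger's origin
- band_lower_edge (a point): On the plunger's axis at the lower edge of the red band, 52 mm above the plunger's origin; the band is 6 mm wide. Home, this edge lies 40 mm below the top of the collar
- beaker: Empty glass beaker, 58 mm wide and 70 mm high, a bystander. Origin: centre of its underside
- sample_pot: White sample pot with red screw cap, 29 mm wide and 46 mm high, a bystander. Origin: centre of its underside
- stopper: Black rubber stopper, 29 mm wide and 30 mm high, a bystander. Origin: centre of its underside
- bench_timer: White bench timer lying flat, 66 x 66 x 16 mm, a bystander. Origin: centre of its underside

How it is judged:
By the outcome, as a careful person would: the job done as asked, in the order asked, and still so for the second after the job is handed in, while the arm keeps its last pose, push and grip.
It also fails if it takes over 51 s, if anything falls off the work surface, if the arm or the gripper's body presses on something with over 40 N, if the wrist force passes 120 N, or if a joint passes its speed limit or range.

ROBOT

A 6-joint arm with a two-finger parallel gripper is mounted at the origin on a cart in front of the work surface, level with it; the furniture and walls round the work are solid. World frame = base frame: x ahead of the robot, y to its left, z up, the work surface at z = 0. Lengths are in m, angles in rad, forces in N, time in s.
With the tool pointing down it reaches from about 0.275 to 0.825 m from the base axis. Payload 4.9 kg.
Tool frame: the origin (TCP) lies between the finger pads; the fingertips stand manip.finger_overhang ahead of it and the grasp point (between the pads) lies 2 mm behind it (manip.finger_overhang is the distance from the TCP to the fingertips, in m); z points along the fingers, y is the line along which they close (so a half turn about z gives the same grasp; the last joint's range is limited). The gripper opens to 85 mm and grips with 20 to 120 N. Pads are 22 mm wide; open, the fingers measure 114 mm over their backs; the gripper's body (76 mm by 85 mm) begins 54 mm behind the grasp point. The pads swing forward as they close: fully open they stand 13 mm farther back than shut.
Start: joints at [1.19, 0.326, -0.193, 1.052, 0, 1.437], TCP at [0.134, 0.533, 0.248] pointing down, gripper open.
Joint ranges: [-2.65, 2.65], [-0.97, 1.79], [-1.3, 1.35], [-1.93, 2.1], [-1.47, 1.37], [-3.14, 3.14]. Speed limits (rad/s): [2.57, 2.57, 3.14, 3.14, 3.14, 3.14].

INTERFACE

Orientations are given as a unit quaternion [x, y, z, w].
In Python, from rig import state, camera, calibration, order, manip gives the robot as it stands. The module is installed in compiled form; this text tells all that it offers.
- The arm moves only by the tool move_arm, never from a script. Its argument "increments" is a list of rows, each a list of 5 numbers: the shift along the world's x, y, z normalised to -1 to 1, where 1 is 100 mm, then the turn about the world's z normalised to -1 to 1, where 1 is 60 degrees, then the finger opening in mm, from 0 to 85.4. A call has 1 to 12 rows; each row is the pose to reach, as a shift and turn from the pose commanded when the call began; what a row does not reach only later rows make up. A row lasts 1/8 s, in which the tool goes at most 62.5 mm and 10.7 degrees, less where a joint would pass 70% of its speed; a pose out of reach is approached as far as the arm can. A call with a number of a shift or a turn outside -1 to 1 is refused whole. A call with a gripper value outside its range is refused whole. The fingers move at their own pace and stop on an object; the grip force is fixed at half the most. Time passes only in rows, so rows that repeat a pose let the fingers close. It gives the time, the measured TCP pose, the force, the opening and the grip force at its end, in the units of the state.
- state(): the state, without advancing time (a new reading comes with each control period).
- camera(name): name is "scene" or "top" or "wrist"; returns the picture (480x640x3 uint8, red, green, blue); there is no depth.
- calibration(name): a dict with "fx", "fy", "cx", "cy" (pixels), "D" ([k1, k2, p1, p2, k3] as OpenCV has them; the pictures are not rectified), "R" (3x3) and "t" (3): a world point X has camera coordinates R X + t; the wrist camera has in their place "mount" (4x4, takes a point from camera to tool coordinates, whose origin is the TCP and whose axes are the flange's). Camera axes: x right, y down, z forward; pixel columns grow to the right and rows downward; lengths in m; the calibration is good to about 2 mm. A picture is of the moment at which its call begins: read the wrist's pose just before it. calibration takes no time and is no camera call.
- order.job_done(): hands the job in; it is judged then, once.
The state is a dict: "time_s": time; "q": joint angles; "dq": joint speeds; "joint_torque": joint torques, N m; "ee_pos": TCP position; "orientation": TCP orientation; "contact_force": force on the tool from outside, world axes, zero at the start; "wrist_torque": the same for the moment, N m; "grip_width": opening from 0.0 (shut) to 1.0 (fully open); "gripper_force": force on a finger pad.
Only numpy, scipy, OpenCV 4.12 (cv2) and the standard library are available. Lean on these libraries where they do the work, as an engineer would, in place of code of your own. Each camera call takes 0.05 s, during which the arm holds its last target. There are 200 camera calls.

## Working session

There is one attempt and no reset: what is moved stays moved. The work goes in short steps, Python scripts to look and compute and a tool call to move; the robot and the scene stay as the last step left them, time stands still between calls to the robot, and variables do not carry over. Pictures are saved under pics/ and viewed, at most 10 in all, crops included, and the job is handed in when it is done.

Besides the shell and the picture viewer there is one more tool, called after ">>>" as name([rows], argument=value, ...), one row to a line, values as JSON. move_arm: Moves the arm, as the interface text tells. Its arguments: {"type":"object","properties":{"increments":{"type":"array"}},"required":["increments"]}

```bash
mkdir -p pics; python3 - <<'E'
from rig import state,camera,calibration,manip
import cv2
print({k:v for k,v in state().items()}); print(manip.finger_overhang)
for n in("scene","top"):
    cv2.imwrite(f"pics/{n}0.png",camera(n)[:,:,::-1]); print(calibration(n))
print(calibration("wrist"))
E
```

```text
{'time_s': 0.0, 'q': array([ 1.18978517e+00,  3.26921426e-01, -1.93607389e-01,  1.05201714e+00,
       -7.87740273e-06,  1.43660920e+00]), 'dq': array([ 0.00251772,  0.00128039, -0.00023325, -0.00064185,  0.00017966,
       -0.00015947]), 'joint_torque': array([ 6.02563123e-04, -4.43399012e+01,  2.62438506e+01,  1.55216939e-02,
       -4.62762500e-05, -3.14366069e-06]), 'ee_pos': array([0.13414899, 0.53280039, 0.24750513]), 'orientation': array([ 1.23098931e-01,  9.92394018e-01, -8.46952683e-04, -2.19058640e-04]), 'contact_force': array([-0.28865166, -0.92596678,  0.1987726 ]), 'wrist_torque': array([ 0.04875031,  0.09292837, -0.02043618]), 'gripper_force': 0.0, 'grip_width': 1.0011895475803485}
0.017
{'fx': 501.47784837510795, 'fy': 501.47784837510795, 'cx': 320.369189055075, 'cy': 244.22840517043096, 'D': array([-0.0172824,  0.       ,  0.       ,  0.       ,  0.       ]), 'R': array([[ 0.7439478 , -0.66785039, -0.02274919],
       [-0.42980156, -0.45215242, -0.78155538],
       [ 0.51167597,  0.59121404, -0.62342094]]), 't': array([-0.45048766,  0.30914517,  0.90869572])}
{'fx': 4
[... 207 characters left out ...]
  0.00602892],
       [-0.9807292 , -0.00726087, -0.19523705],
       [ 0.19527352, -0.00470167, -0.98073755]]), 't': array([-0.02484987,  0.60535706,  1.11426318])}
{'fx': 400.18159892173475, 'fy': 400.18159892173475, 'cx': 319.63623954150125, 'cy': 240.60170015944772, 'D': array([-0.08727542,  0.        ,  0.        ,  0.        ,  0.        ]), 'mount': array([[-9.21556907e-04, -9.63054802e-01, -2.69303914e-01,
         6.77354818e-02],
       [ 9.99999575e-01, -8.97002207e-04, -2.14234657e-04,
         2.43121167e-04],
       [-3.52464902e-05, -2.69303997e-01,  9.63055219e-01,
        -1.25748893e-01],
       [ 0.00000000e+00,  0.00000000e+00,  0.00000000e+00,
         1.00000000e+00]])}
```

View pics/scene0.png

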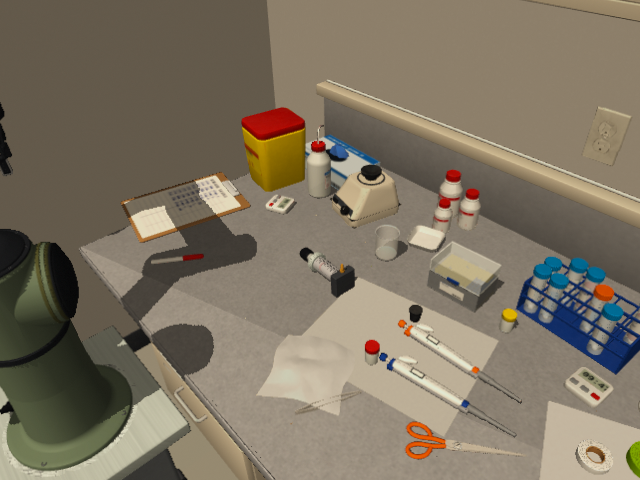

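View pics/top0.png

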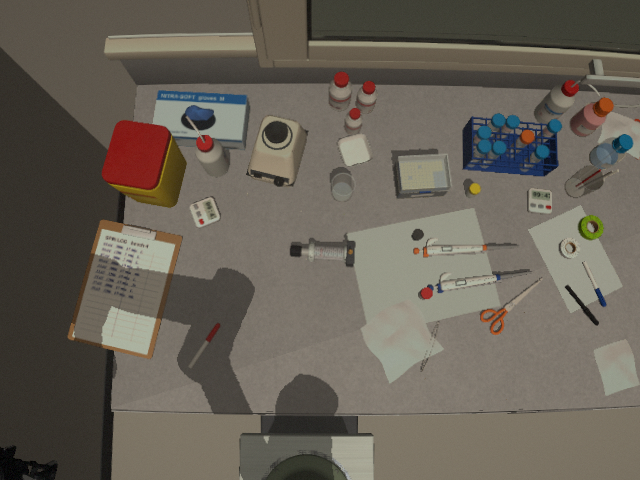

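The scene view shows the syringe lying with its knob at about (307,255) and its foot at about (342,280). In the top view the knob is at about (295,250) and the foot at about (350,253). Next I'll zoom in on the top view to get points.

```bash
cat > h.py <<'E'
import cv2,numpy as np
from scipy.spatial.transform import Rotation as Ro
from rig import state,camera,calibration
def K(c): return np.array([[c["fx"],0,c["cx"]],[0,c["fy"],c["cy"]],[0,0,1]])
def RT(n,s=None):
    c=calibration(n)
    if n!="wrist": return c,c["R"],c["t"]
    s=s or state(); T=np.eye(4); T[:3,:3]=Ro.from_quat(s["orientation"]).as_matrix(); T[:3,3]=s["ee_pos"]
    M=np.linalg.inv(T@c["mount"]); return c,M[:3,:3],M[:3,3]
def pix2w(n,px,z,s=None):
    c,R,t=RT(n,s); p=cv2.undistortPoints(np.array([[px]],float),K(c),c["D"])[0,0]
    d=R.T@np.array([p[0],p[1],1]); o=-R.T@t; return o+d*(z-o[2])/d[2]
def proj(n,X,s=None):
    c,R,t=RT(n,s); return cv2.projectPoints(np.atleast_2d(X).astype(float),cv2.Rodrigues(R)[0],t,K(c),c["D"])[0][:,0]
E
python3 - <<'E'
import cv2,numpy as np
a=cv2.imread("pics/top0.png")[215:290,275:375]; b=cv2.imread("pics/scene0.png")[235:305,285:370]
cv2.imwrite("pics/z0.png",np.vstack([cv2.resize(a,(500,375),interpolation=2),cv2.resize(b[:42+0],(500,200),interpolation=2)*0])[:375]) 
cv2.imwrite("pics/z0.png",cv2.resize(a,(800,600),interpolation=2))
from h import *
for n,p,z in [("knob",(291,250.5),.021),("foot_under",(355,253),.04)]: print(n,pix2w("top",p,z))
E
```

```text
knob [0.59179034 0.04112736 0.021     ]
foot_under [ 0.58330176 -0.11533394  0.04      ]
```

View pics/z0.png

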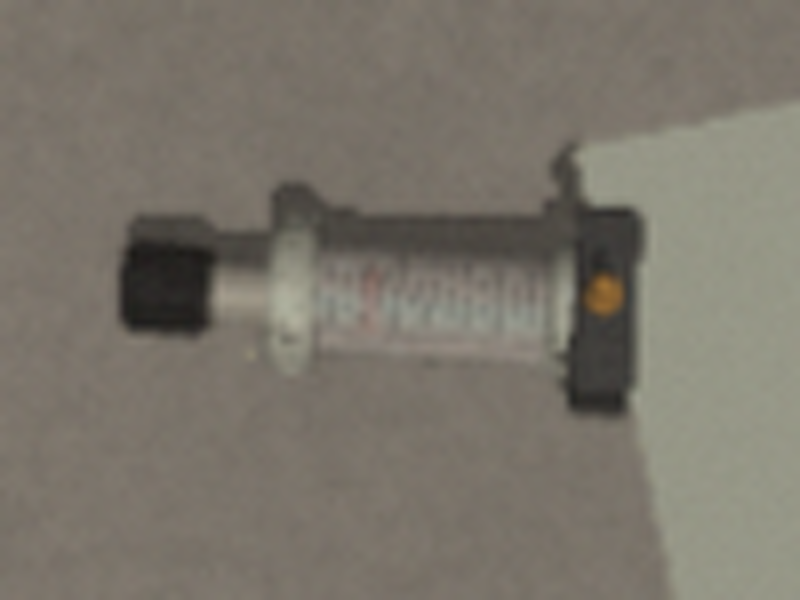

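The crop shows, in full-frame pixels, the knob centre at (296,251), the collar at (312,251) and the orange barb, which points up, at (350.5,252). About 18 mm of rod shows, so the plunger is roughly 4 mm out. I'll compute the axis from these and approach.

```bash
python3 - <<'E'
from h import *
k=pix2w("top",(295.8,250.9),.022);c=pix2w("top",(311.9,251.2),.023);b=pix2w("top",(350.5,252),.076)
print(k,c,b,np.linalg.norm((c-b)[:2]),"axis deg from +y",np.degrees(np.arctan2(*(k-b)[:2])))
s=state();R=Ro.from_quat(s["orientation"]).as_matrix();print(R)
E
```

```text
[0.59069518 0.02922178 0.022     ] [ 0.59005704 -0.01050007  0.023     ] [ 0.57925636 -0.10165667  0.076     ] 0.09179422850781688 axis deg from +y 4.994978142341982
[[-9.69696980e-01  2.44310066e-01 -5.99354451e-04]
 [ 2.44310702e-01  9.69695875e-01 -1.48007748e-03]
 [ 2.19593712e-04 -1.58165537e-03 -9.99998725e-01]]
```

>>> move_arm([
  [0.25, -0.3, 0, -0.075, 85],
  [0.5, -0.6, 0, -0.15, 85],
  [0.76, -0.9, 0, -0.225, 85],
])

```text
time_s: 0.48
ee_pos: [0.2107, 0.4422, 0.2478]
orientation: [0.24, 0.971, -0.0, -0.0]
contact_force: [0.7, 1.0, 0.2]
grip_width: 0.995
gripper_force: 0.0
```

>>> move_arm([
  [0.25, -0.3, 0, -0.075, 85],
  [0.5, -0.6, 0, -0.15, 85],
  [0.76, -0.9, 0, -0.225, 85],
])

```text
time_s: 0.85
ee_pos: [0.2868, 0.3522, 0.248]
orientation: [0.352, 0.936, -0.0, -0.0]
contact_force: [0.8, 0.6, 0.9]
grip_width: 0.997
gripper_force: 0.0
```

>>> move_arm([
  [0.25, -0.3, 0, -0.075, 85],
  [0.5, -0.6, 0, -0.15, 85],
  [0.76, -0.9, 0, -0.225, 85],
])

```text
time_s: 1.23
ee_pos: [0.3628, 0.2622, 0.2481]
orientation: [0.46, 0.888, -0.0, -0.0]
contact_force: [0.1, -0.2, 0.4]
grip_width: 0.994
gripper_force: 0.0
```

>>> move_arm([
  [0.25, -0.3, 0, -0.075, 85],
  [0.5, -0.6, 0, -0.15, 85],
  [0.76, -0.9, 0, -0.225, 85],
])

```text
time_s: 1.6
ee_pos: [0.4388, 0.1722, 0.248]
orientation: [0.561, 0.828, -0.0, -0.0]
contact_force: [0.5, -0.2, 0.1]
grip_width: 0.995
gripper_force: 0.0
```

>>> move_arm([
  [0.25, -0.3, 0, -0.075, 85],
  [0.5, -0.6, 0, -0.15, 85],
  [0.76, -0.9, 0, -0.225, 85],
])

```text
time_s: 1.98
ee_pos: [0.5148, 0.0823, 0.2479]
orientation: [0.655, 0.756, -0.0, -0.0]
contact_force: [0.5, 0.6, 0.3]
grip_width: 0.994
gripper_force: 0.0
```

>>> move_arm([
  [0.25, -0.3, -0.2, -0.075, 85],
  [0.5, -0.6, -0.4, -0.15, 85],
  [0.76, -0.9, -0.5, -0.223, 85],
  [0.76, -0.9, -0.5, -0.223, 85],
])

```text
time_s: 2.48
ee_pos: [0.591, -0.0087, 0.1965]
orientation: [0.738, 0.674, -0.001, -0.001]
contact_force: [0.3, 0.3, 0.4]
grip_width: 0.994
gripper_force: 0.0
```

```bash
python3 - <<'E'
from h import *
s=state();im=camera("wrist");cv2.imwrite("pics/w1.png",im[:,:,::-1])
print(s["time_s"],s["ee_pos"],s["q"].round(3),Ro.from_quat(s["orientation"]).as_matrix().round(3))
np.save("s1.npy",np.r_[s["ee_pos"],s["orientation"]])
E
```

```text
2.475 [ 0.59095002 -0.00869366  0.19648053] [-0.139  0.44  -0.159  0.974 -0.     1.522] [[ 0.091  0.996 -0.002]
 [ 0.996 -0.091 -0.   ]
 [-0.    -0.002 -1.   ]]
```

View pics/w1.png

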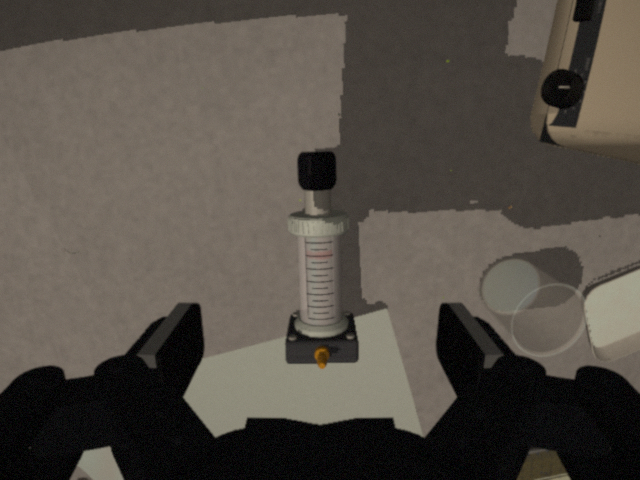

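The wrist view shows the knob centre at (317,171), the collar spanning columns 288 to 349 near row 223, and the foot's top edge at columns 286 to 357, row 340. The barb is at (321,357).

```bash
python3 - <<'E'
from h import *
v=np.load("s1.npy");s=dict(ee_pos=v[:3],orientation=v[3:])
for n,p,z in [("knobtop",(317,153),.022),("knobend",(317,188),.022),("knob",(317,171),.022),("collar",(318.5,224),.023),("colL",(288,224),.023),("colR",(349,224),.023),("colfar",(318,212),.046),("footL",(286,340),.056),("footR",(357,340),.056),("barb",(321.5,355),.076)]: print(n,pix2w("wrist",p,z,s).round(4))
E
```

```text
knobtop [0.5938 0.0427 0.022 ]
knobend [0.5914 0.0168 0.022 ]
knob [0.5926 0.0295 0.022 ]
collar [ 0.59   -0.0107  0.023 ]
colL [ 0.5666 -0.0086  0.023 ]
colR [ 0.6133 -0.0129  0.023 ]
colfar [0.591  0.0033 0.046 ]
footL [ 0.5584 -0.0894  0.056 ]
footR [ 0.6113 -0.0942  0.056 ]
barb [ 0.5848 -0.0922  0.076 ]
```

>>> move_arm([
  [-0.01, 0.01, -0.4, 0.025, 85],
  [-0.01, 0.01, -0.8, 0.025, 85],
  [-0.01, 0.01, -1, 0.025, 85],
])

```text
time_s: 2.9
ee_pos: [0.5872, -0.0043, 0.0965]
orientation: [0.728, 0.686, -0.001, -0.001]
contact_force: [0.5, 0.5, 1.2]
grip_width: 0.994
gripper_force: 0.0
```

>>> move_arm([
  [0, 0, -0.3, 0, 85],
  [0, 0, -0.6, 0, 85],
  [0, 0, -0.75, 0, 85],
  [0, 0, -0.75, 0, 85],
])

```text
time_s: 3.4
ee_pos: [0.5883, -0.0049, 0.0227]
orientation: [0.728, 0.685, -0.001, -0.001]
contact_force: [1.2, -0.0, 0.2]
grip_width: 0.993
gripper_force: 0.0
```

>>> move_arm([
  [0, 0, 0, 0, 60],
  [0, 0, 0, 0, 50],
  [0, 0, 0, 0, 40],
  [0, 0, 0, 0, 40],
  [0, 0, 0, 0, 40],
  [0, 0, 0, 0, 40],
])

```text
time_s: 4.15
ee_pos: [0.5904, -0.0057, 0.0248]
orientation: [0.729, 0.685, 0.001, 0.001]
contact_force: [-1.7, 0.7, 4.9]
grip_width: 0.529
gripper_force: 60.2
```

```bash
python3 - <<'E'
from h import *
s=state();im=camera("wrist");im2=camera("scene")
b=cv2.resize(im2[200:320,250:410],(640,480))
cv2.imwrite("pics/w2.png",cv2.resize(np.hstack([im,b]),(800,300))[:,:,::-1])
print(s)
E
```

```text
{'time_s': 4.15, 'q': array([-1.34826760e-01,  6.28846561e-01, -3.41523081e-01,  5.98127646e-01,
        3.85082605e-04,  1.49785902e+00]), 'dq': array([-0.00036644, -0.0005424 ,  0.00163942,  0.00026134, -0.00071653,
        0.00099213]), 'joint_torque': array([ -0.23563748, -49.68626261,  18.67981374,  -0.45334898,
        -0.12933314,  -0.16794018]), 'ee_pos': array([ 0.59035401, -0.00569591,  0.02480369]), 'orientation': array([0.72864534, 0.68489022, 0.00087369, 0.00077144]), 'contact_force': array([-1.73851627,  0.69014972,  4.93895061]), 'wrist_torque': array([ 0.06318101,  0.21998604, -0.17671053]), 'gripper_force': 60.23975528776646, 'grip_width': 0.5293922715561575}
```

View pics/w2.png

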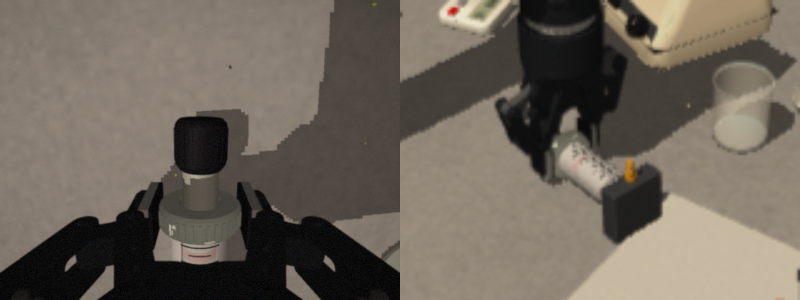

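Both pictures show the pads clamped on the collar, with the opening at 45 mm as expected. I'll tip the syringe up along the arc about the foot's lower edge.

>>> move_arm([
  [-0.002, -0.04, 0.14, 0, 40],
  [-0.005, -0.08, 0.25, 0, 40],
  [-0.008, -0.12, 0.34, 0, 40],
  [-0.011, -0.17, 0.42, 0, 40],
  [-0.015, -0.23, 0.5, 0, 40],
  [-0.019, -0.3, 0.57, 0, 40],
  [-0.024, -0.37, 0.63, 0, 40],
  [-0.029, -0.44, 0.69, 0, 40],
  [-0.029, -0.44, 0.69, 0, 40],
])

```text
time_s: 5.38
ee_pos: [0.5868, -0.0505, 0.0927]
orientation: [0.729, 0.685, 0.0, 0.0]
contact_force: [0.8, -0.2, -5.3]
grip_width: 0.524
gripper_force: 62.0
```

```bash
python3 - <<'E'
from h import *
s=state();im=camera("wrist");im2=camera("scene")
b=cv2.resize(im2[200:320,250:410],(640,480))
cv2.imwrite("pics/w3.png",cv2.resize(np.hstack([im,b]),(800,300))[:,:,::-1])
print(s["wrist_torque"],s["orientation"])
E
```

```text
[ 0.21450349 -0.08012155  0.00242283] [7.28811330e-01 6.84714425e-01 1.26251468e-04 4.31386900e-04]
```

View pics/w3.png

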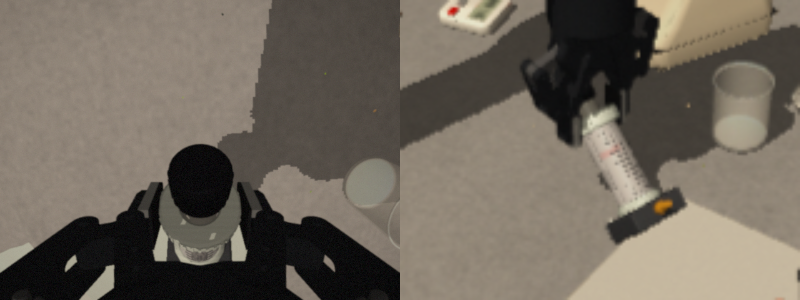

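The syringe is tipped about 45° and held at the collar; the foot is lower in view and turning as expected. I'll continue the arc.

>>> move_arm([
  [-0.005, -0.08, 0.06, 0, 40],
  [-0.011, -0.17, 0.1, 0, 40],
  [-0.016, -0.26, 0.14, 0, 40],
  [-0.022, -0.35, 0.165, 0, 40],
  [-0.028, -0.44, 0.185, 0, 40],
  [-0.034, -0.54, 0.2, 0, 40],
  [-0.04, -0.63, 0.205, 0, 40],
  [-0.047, -0.73, 0.205, 0, 40],
  [-0.053, -0.82, 0.19, 0, 40],
  [-0.06, -0.92, 0.17, 0, 40],
  [-0.06, -0.92, 0.17, 0, 40],
])

```text
time_s: 6.85
ee_pos: [0.5803, -0.1426, 0.109]
orientation: [0.729, 0.685, -0.0, -0.0]
contact_force: [0.8, -0.2, -6.5]
grip_width: 0.521
gripper_force: 62.4
```

```bash
python3 - <<'E'
from h import *
s=state();im=camera("wrist");im2=camera("scene")
b=cv2.resize(im2[200:320,250:410],(640,480))
cv2.imwrite("pics/w4.png",cv2.resize(np.hstack([im,b]),(800,300))[:,:,::-1])
print(s["wrist_torque"],s["orientation"])
E
```

```text
[ 0.29112935 -0.01160186  0.04562155] [ 7.28896857e-01  6.84623489e-01 -2.19693370e-04 -3.62291567e-05]
```

View pics/w4.png

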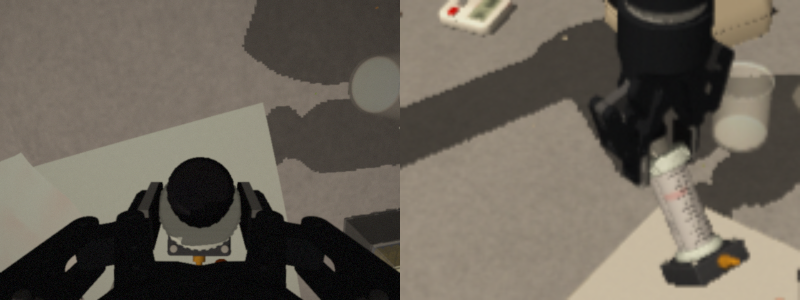

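The syringe is now hanging from the grip, still leaning, with the barb at wrist pixel (320,416) and the knob at about (320,304). I'll fit the lean angle.

```bash
python3 - <<'E'
from h import *
s=state();p=s["ee_pos"]+[0,0,.002];u=np.array([-.065,-.998,0])*-1
for sg in(.104,.109):
  for a in (55,60,65,70,75,80,85,90):
    r=np.radians(a);ax=u*np.cos(r)+np.array([0,0,np.sin(r)]);mx=-u*np.sin(r)+np.array([0,0,np.cos(r)]) # -x face dir
    O=p-sg*ax; P=O-.028*mx
    pts=[O+.010*ax+.048*mx,O+.1385*ax,O+.152*ax]
    print(sg,a,"P z %.4f"%P[2],"opp %.4f"%(O+.028*mx)[2],proj("wrist",pts,s).round(0).tolist(), proj("scene",[pts[0],O+.105*ax],s).round(0).tolist())
E
```

```text
0.104 55 P z 0.0099 opp 0.0420 [[318.0, 443.0], [318.0, 321.0], [317.0, 313.0]] [[385.0, 303.0], [355.0, 261.0]]
0.104 60 P z 0.0070 opp 0.0350 [[318.0, 426.0], [318.0, 332.0], [317.0, 331.0]] [[383.0, 304.0], [355.0, 261.0]]
0.104 65 P z 0.0050 opp 0.0287 [[318.0, 409.0], [317.0, 344.0], [317.0, 350.0]] [[381.0, 306.0], [355.0, 261.0]]
0.104 70 P z 0.0038 opp 0.0230 [[318.0, 393.0], [317.0, 356.0], [317.0, 368.0]] [[379.0, 306.0], [355.0, 261.0]]
0.104 75 P z 0.0034 opp 0.0179 [[319.0, 376.0], [317.0, 367.0], [317.0, 387.0]] [[377.0, 307.0], [355.0, 261.0]]
0.104 80 P z 0.0038 opp 0.0136 [[319.0, 360.0], [317.0, 378.0], [317.0, 404.0]] [[374.0, 307.0], [355.0, 261.0]]
0.104 85 P z 0.0051 opp 0.0099 [[319.0, 345.0], [317.0, 389.0], [317.0, 421.0]] [[372.0, 307.0], [355.0, 261.0]]
0.104 90 P z 0.0071 opp 0.0071 [[319.0, 329.0], [317.0, 399.0], [317.0, 436.0]] [[369.0, 306.0], [355.0, 261.0]]
0.109 55 P z 0.0058 opp 0.0379 [[318.0, 442.0], [318.0, 323.0], [317.0, 316.0]] [[386.0, 305.0], [356.0, 264.0]]
0.109 60 P z 0.0027 opp 0.0307 [[318.0, 424.0], [318.0, 333.0], [317.0, 332.0]] [[384.0, 307.0], [356.0, 264.0]]
0.109 65 P z 0.0005 opp 0.0242 [[318.0, 407.0], [318.0, 342.0], [317.0, 347.0]] [[382.0, 308.0], [356.0, 263.0]]
0.109 70 P z -0.0009 opp 0.0183 [[318.0, 390.0], [318.0, 352.0], [317.0, 363.0]] [[379.0, 308.0], [356.0, 263.0]]
0.109 75 P z -0.0014 opp 0.0131 [[319.0, 373.0], [318.0, 361.0], [317.0, 379.0]] [[377.0, 309.0], [356.0, 263.0]]
0.109 80 P z -0.0011 opp 0.0086 [[319.0, 357.0], [318.0, 370.0], [317.0, 394.0]] [[374.0, 309.0], [355.0, 263.0]]
0.109 85 P z 0.0001 opp 0.0050 [[319.0, 341.0], [317.0, 379.0], [317.0, 408.0]] [[372.0, 308.0], [355.0, 263.0]]
0.109 90 P z 0.0021 opp 0.0021 [[319.0, 325.0], [317.0, 387.0], [317.0, 421.0]] [[369.0, 308.0], [355.0, 263.0]]
```

The lean fits about 61° with the foot edge about 5 mm up. I'll lower the edge to the bench and drag along the rest of the arc with a light press.

>>> move_arm([
  [0, 0, -0.02, 0, 40],
  [0, 0, -0.04, 0, 40],
  [0, 0, -0.06, 0, 40],
  [0, 0, -0.07, 0, 40],
  [0, 0, -0.07, 0, 40],
])

```text
time_s: 7.58
ee_pos: [0.5806, -0.1411, 0.103]
orientation: [0.728, 0.685, 0.0, -0.0]
contact_force: [-1.5, 3.2, 2.4]
grip_width: 0.519
gripper_force: 63.1
```

>>> move_arm([
  [-0.004, -0.06, 0.015, 0, 40],
  [-0.008, -0.12, 0.025, 0, 40],
  [-0.012, -0.18, 0.03, 0, 40],
  [-0.016, -0.25, 0.035, 0, 40],
  [-0.016, -0.25, 0.035, 0, 40],
])

```text
time_s: 8.2
ee_pos: [0.5805, -0.1673, 0.1093]
orientation: [0.728, 0.685, 0.001, 0.002]
contact_force: [-3.7, 4.4, 16.6]
grip_width: 0.526
gripper_force: 65.1
```

```bash
python3 - <<'E'
from h import *
s=state();im=camera("wrist");im2=camera("scene")
b=cv2.resize(im2[220:340,270:430],(640,480))
cv2.imwrite("pics/w5.png",cv2.resize(np.hstack([im,b]),(800,300))[:,:,::-1])
print(s["wrist_torque"],s["contact_force"])
E
```

```text
[ 1.28356126  0.94520786 -0.00509819] [-3.66650751  4.41360883 16.63891908]
```

View pics/w5.png

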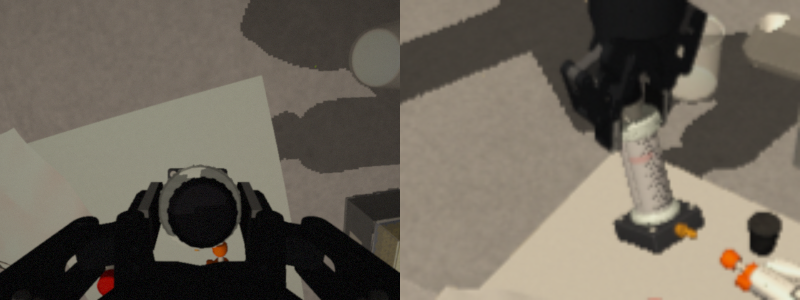

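The syringe is now nearly upright at about 75 to 80°, with the foot's edge on the bench and no neighbour touched. I'll finish the arc with less press.

>>> move_arm([
  [-0.004, -0.06, 0.01, 0, 40],
  [-0.008, -0.12, 0.005, 0, 40],
  [-0.012, -0.18, 0, 0, 40],
  [-0.015, -0.23, -0.01, 0, 40],
  [-0.015, -0.23, -0.01, 0, 40],
])

```text
time_s: 8.93
ee_pos: [0.5795, -0.1924, 0.1096]
orientation: [0.729, 0.685, 0.0, 0.004]
contact_force: [-6.6, 1.7, 22.3]
grip_width: 0.521
gripper_force: 66.9
```

>>> move_arm([
  [0, 0, 0.02, 0, 40],
  [0, 0, 0.04, 0, 40],
  [0, 0, 0.04, 0, 50],
  [0, 0, 0.04, 0, 60],
  [0, 0, 0.04, 0, 75],
  [0, 0, 0.04, 0, 75],
  [0, 0, 0.04, 0, 75],
  [0, 0, 0.04, 0, 75],
])

```text
time_s: 9.93
ee_pos: [0.5774, -0.1896, 0.1088]
orientation: [0.728, 0.685, -0.0, 0.0]
contact_force: [-0.6, 0.9, -0.6]
grip_width: 0.876
gripper_force: 0.0
```

```bash
python3 - <<'E'
from h import *
s=state();im=camera("wrist");im2=camera("scene")
b=cv2.resize(im2[220:340,270:430],(640,480))
cv2.imwrite("pics/w6.png",cv2.resize(np.hstack([im,b]),(800,300))[:,:,::-1])
np.save("im6.npy",im);np.save("sc6.npy",im2)
print(s["ee_pos"],s["orientation"],s["contact_force"],s["grip_width"])
u=np.array([.065,.998,0])
O=s["ee_pos"]*[1,1,0]
for d in(-.01,0,.01): print(d,proj("wrist",[O+d*u+[0,0,.152],O+d*u+[0,0,.126],O+d*u+[0,0,.112],O+[0,0,.01]-(.048-d)*u],s).round(0).tolist(),proj("scene",[O+d*u+[0,0,.112],O+d*u,O+[0,0,.01]-(.048-d)*u]).round(1).tolist())
E
```

```text
[ 0.57737073 -0.18964572  0.10875242] [ 7.28477038e-01  6.85070218e-01 -2.22489590e-05  5.30320679e-06] [-0.58901588  0.88115857 -0.56626584] 0.8756494012840715
-0.01 [[317.0, 448.0], [318.0, 386.0], [318.0, 362.0], [319.0, 338.0]] [[374.3, 275.8], [372.0, 314.2], [387.8, 323.8]]
0 [[317.0, 416.0], [318.0, 359.0], [318.0, 337.0], [319.0, 324.0]] [[371.0, 273.3], [368.9, 311.6], [384.5, 321.1]]
0.01 [[317.0, 382.0], [318.0, 330.0], [318.0, 310.0], [319.0, 309.0]] [[367.6, 270.8], [365.8, 309.0], [381.2, 318.4]]
```

View pics/w6.png

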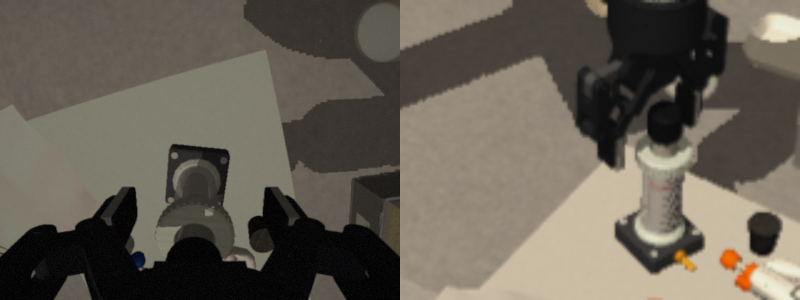

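The syringe stands upright on its foot with the plunger apparently home. In the wrist view the collar is centred near (312,366), roughly 11 mm toward -y of the TCP. I'll rise and measure the knob.

>>> move_arm([
  [0, 0, 0.3, 0, 85],
  [0, 0, 0.6, 0, 85],
  [0, 0, 0.9, 0, 85],
  [0, 0, 0.9, 0, 85],
  [0, 0, 0.9, 0, 85],
])

```text
time_s: 10.65
ee_pos: [0.5769, -0.1895, 0.198]
orientation: [0.728, 0.685, -0.0, -0.0]
contact_force: [0.3, 1.0, -0.4]
grip_width: 0.997
gripper_force: 0.0
```

```bash
python3 - <<'E'
from h import *
s=state();im=camera("wrist");im2=camera("scene");im3=camera("top")
w=cv2.resize(im[180:480,170:470],(600,600)); 
b=cv2.resize(im2[255:345,340:400][:,:30*2],(200,300));c=cv2.resize(im3[215:305,350:410],(200,300))
cv2.imwrite("pics/w7.png",np.hstack([w,np.vstack([b,c])])[:,:,::-1])
print(s["ee_pos"],s["orientation"],s["contact_force"])
np.save("s7.npy",np.r_[s["ee_pos"],s["orientation"]])
E
```

```text
[ 0.57694346 -0.18945547  0.19801755] [ 7.28499326e-01  6.85046372e-01 -1.82337529e-04 -4.08863608e-04] [ 0.28974862  0.98188825 -0.3594833 ]
```

View pics/w7.png

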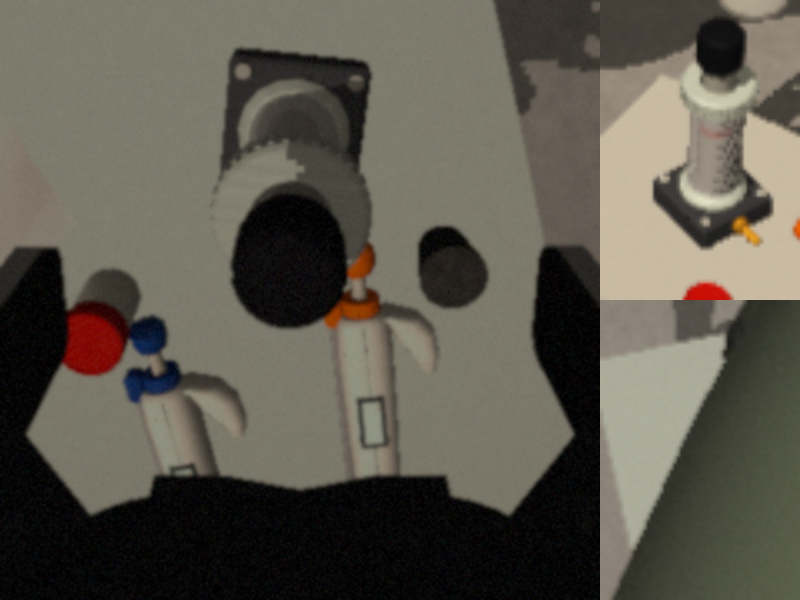

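The wrist view, converted to full-frame pixels, has the knob's top disc spanning columns 286 to 343.5 with its lower edge at row 343.5. The collar spans columns 276 to 355.5. The scene view shows it upright with a short rod gap, and the pot and stopper look untouched. I'll fit the knob position.

```bash
python3 - <<'E'
from h import *
from scipy.optimize import least_squares
v=np.load("s7.npy");s=dict(ee_pos=v[:3],orientation=v[3:])
th=np.linspace(0,2*np.pi,181)
def c(p,z,r): return proj("wrist",np.c_[p[0]+r*np.cos(th),p[1]+r*np.sin(th),0*th+z],s)
def f(p):
    q=c(p,p[2],.014); return [q[:,0].min()-286,q[:,0].max()-343.5,q[:,1].max()-343.5]
r=least_squares(f,[.577,-.2,.152],x_scale=.01);print("knob top xyz",r.x,r.fun)
def g(p):
    q=c(p,.112,.023);return[q[:,0].min()-276,q[:,0].max()-355.5,q[:,1].min()-(180+142/2)]
r2=least_squares(g,[.577,-.2],x_scale=.01);print("collar",r2.x,r2.fun)
fc=np.array([pix2w("wrist",p,.02,s) for p in((287.5,205),(354.5,213))]);print("foot corners",fc,np.linalg.norm(fc[0]-fc[1]))
R=Ro.from_quat(s["orientation"]).as_matrix()
for q in(r.x,np.r_[r2.x,0]): print("offset along tool x,y",(R.T@(q-s["ee_pos"]))[:2])
E
```

```text
knob top xyz [ 0.57378001 -0.20946474  0.1469969 ] [-1.13686838e-13 -1.13686838e-13 -5.68434189e-14]
collar [ 0.57390289 -0.20910656] [-0.58783116  0.58707417  0.03482161]
foot corners [[ 0.55323875 -0.1760549   0.02      ]
 [ 0.60448746 -0.18553146  0.02      ]] 0.05211752090591733
offset along tool x,y [-0.02018081 -0.00188532]
offset along tool x,y [-0.01985906 -0.00166038]
```

>>> move_arm([
  [-0.015, -0.1, 0, 0, 85],
  [-0.03, -0.2, -0.05, 0, 70],
  [-0.03, -0.2, -0.3, 0, 50],
  [-0.03, -0.2, -0.5, 0, 45],
  [-0.03, -0.2, -0.6, 0, 45],
  [-0.03, -0.2, -0.6, 0, 45],
  [-0.03, -0.2, -0.6, 0, 45],
  [-0.03, -0.2, -0.6, 0, 45],
])

```text
time_s: 11.8
ee_pos: [0.5749, -0.21, 0.1397]
orientation: [0.728, 0.685, 0.0, 0.001]
contact_force: [0.4, -0.5, 1.1]
grip_width: 0.529
gripper_force: 0.0
```

```bash
python3 - <<'E'
from h import *
s=state();im=camera("wrist")
cv2.imwrite("pics/w8.png",im[:,:,::-1])
print(s["ee_pos"],s["contact_force"],s["grip_width"]*85.4)
E
```

```text
[ 0.57491498 -0.20995098  0.13971087] [ 0.43074896 -0.54235782  1.05339704] 45.214509779514536
```

View pics/w8.png

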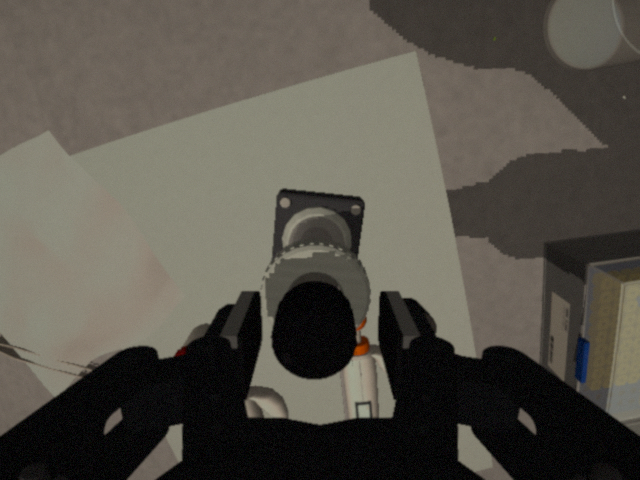

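The wrist view shows the knob between the pads, centred at about (314,330) against a pad midline near 318. That is about 1 mm off toward -x, matching the arm's lag. I'll nudge and close.

>>> move_arm([
  [-0.012, 0.005, -0.01, 0, 45],
  [-0.012, 0.005, -0.01, 0, 45],
  [-0.012, 0.005, -0.01, 0, 40],
  [-0.012, 0.005, -0.01, 0, 35],
  [-0.012, 0.005, -0.01, 0, 30],
  [-0.012, 0.005, -0.01, 0, 25],
  [-0.012, 0.005, -0.01, 0, 22],
  [-0.012, 0.005, -0.01, 0, 22],
  [-0.012, 0.005, -0.01, 0, 22],
  [-0.012, 0.005, -0.01, 0, 22],
])

```text
time_s: 13.1
ee_pos: [0.5734, -0.2092, 0.138]
orientation: [0.728, 0.685, 0.0, 0.0]
contact_force: [1.2, -0.2, 2.7]
grip_width: 0.308
gripper_force: 59.1
```

>>> move_arm([
  [0, 0, 0.03, 0, 22],
  [0, 0, 0.06, 0, 22],
  [0, 0, 0.09, 0, 22],
  [0, 0, 0.12, 0, 22],
  [0, 0, 0.12, 0, 22],
])

```text
time_s: 13.72
ee_pos: [0.5733, -0.2091, 0.1501]
orientation: [0.728, 0.685, 0.0, 0.0]
contact_force: [-0.3, -0.5, -0.8]
grip_width: 0.31
gripper_force: 59.0
```

>>> move_arm([
  [0, 0, 0.03, 0, 22],
  [0, 0, 0.06, 0, 22],
  [0, 0, 0.09, 0, 22],
  [0, 0, 0.12, 0, 22],
  [0, 0, 0.15, 0, 22],
  [0, 0, 0.18, 0, 22],
  [0, 0, 0.21, 0, 22],
  [0, 0, 0.24, 0, 22],
  [0, 0, 0.27, 0, 22],
  [0, 0, 0.295, 0, 22],
  [0, 0, 0.295, 0, 22],
  [0, 0, 0.295, 0, 22],
])

```text
time_s: 15.22
ee_pos: [0.5731, -0.2091, 0.1792]
orientation: [0.729, 0.685, -0.0, -0.0]
contact_force: [-0.2, 0.1, 0.1]
grip_width: 0.31
gripper_force: 59.0
```

```bash
python3 - <<'E'
from h import *
s=state();im=camera("scene")
print(s["time_s"],s["ee_pos"],s["contact_force"],s["gripper_force"])
# numeric check without viewing: mean colour along the axis in the scene picture
for z in np.arange(100,170,2)/1000.:
    p=proj("scene",[.5736,-.2092,z])[0]; x,y=p.round().astype(int)
    print(int(z*1000),(x,y),im[y,x-2:x+3].mean(0).round().astype(int))
E
```

```text
15.225 [ 0.57309484 -0.20913143  0.17921417] [-0.19600143  0.11030245  0.05648734] 58.96975100040436
100 (np.int64(376), np.int64(283)) [180 176 153]
102 (np.int64(376), np.int64(283)) [180 176 153]
104 (np.int64(377), np.int64(282)) [138 124 106]
106 (np.int64(377), np.int64(281)) [123  57  47]
108 (np.int64(377), np.int64(280)) [125  14  10]
110 (np.int64(377), np.int64(280)) [125  14  10]
112 (np.int64(377), np.int64(279)) [121  63  53]
114 (np.int64(377), np.int64(278)) [116 100  86]
116 (np.int64(377), np.int64(277)) [116 109  94]
118 (np.int64(377), np.int64(277)) [116 109  94]
120 (np.int64(377), np.int64(276)) [117 110  95]
122 (np.int64(377), np.int64(275)) [117 110  95]
124 (np.int64(377), np.int64(274)) [119 111  96]
126 (np.int64(377), np.int64(274)) [119 111  96]
128 (np.int64(377), np.int64(273)) [115 108  93]
130 (np.int64(377), np.int64(272)) [113 107  92]
132 (np.int64(377), np.int64(271)) [103  97  83]
134 (np.int64(377), np.int64(271)) [103  97  83]
136 (np.int64(377), np.int64(270)) [98 92 79]
138 (np.int64(377), np.int64(269)) [99 93 80]
140 (np.int64(377), np.int64(268)) [99 93 81]
142 (np.int64(377), np.int64(268)) [99 93 81]
144 (np.int64(378), np.int64(267)) [99 93 80]
146 (np.int64(378), np.int64(266)) [95 89 77]
148 (np.int64(378), np.int64(265)) [93 87 75]
150 (np.int64(378), np.int64(265)) [93 87 75]
152 (np.int64(378), np.int64(264)) [91 85 73]
154 (np.int64(378), np.int64(263)) [90 84 72]
156 (np.int64(378), np.int64(262)) [69 65 56]
158 (np.int64(378), np.int64(261)) [31 29 26]
160 (np.int64(378), np.int64(261)) [31 29 26]
162 (np.int64(378), np.int64(260)) [12 12 12]
164 (np.int64(378), np.int64(259)) [13 12 12]
166 (np.int64(378), np.int64(258)) [12 11 13]
168 (np.int64(378), np.int64(258)) [12 11 13]
```

>>> move_arm([
  [0, 0, 0.005, 0, 22],
  [0, 0, 0.01, 0, 22],
  [0, 0, 0.01, 0, 22],
  [0, 0, 0.01, 0, 22],
  [0, 0, 0.01, 0, 22],
])

```text
time_s: 15.9
ee_pos: [0.5731, -0.2091, 0.1802]
orientation: [0.728, 0.685, -0.0, -0.0]
contact_force: [-0.1, -0.5, -1.1]
grip_width: 0.308
gripper_force: 59.0
```

```bash
python3 - <<'E'
from h import *
from rig import order
s=state();im=camera("scene").astype(int)
print(s["ee_pos"],s["contact_force"])
print(im[274:288,375:380].mean(1).round().astype(int).tolist())
if abs(s["ee_pos"][2]-.1802)<.001 and np.linalg.norm(s["contact_force"])<4: print(order.job_done())
E
```

```text
[ 0.57313775 -0.20912621  0.18024677] [-0.09254948 -0.45554206 -1.07306899]
[[119, 112, 96], [118, 110, 95], [117, 110, 95], [117, 107, 92], [120, 86, 73], [128, 33, 26], [124, 26, 20], [120, 73, 62], [138, 131, 112], [183, 179, 155], [199, 196, 171], [202, 199, 174], [206, 203, 178], [187, 185, 161]]
the job is handed in; nothing more can be done
None
```

I handed the job in at about 16 s: the syringe stands on its foot and the gripper still holds the knob after a 42 mm draw, with the red band just clear of the collar by pixel check; no result came back, and I viewed 11 pictures against the limit of 10.

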